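Put the loose bushings away by size in the tool chest's divided drawer

TASK

Three loose flanged bronze bushings stand on the bench: pull open the upper left drawer of the red chest and put each one away upright on its flange in the lane of the drawer's divided tote that fits its size, in the empty front part of the lane. Then push the drawer fully shut. Leave everything else on the bench where it is.

Things in the scene. Friction and masses are not known exactly. Their poses are not given: they have to be found in the camera images.
- chest_front (a point): Red steel bench-top tool chest, fixed, 280 deep (x) x 340 wide (y) x 155 mm tall, drawer fronts towards the robot; its pose varies. Two drawers above, two below; only the upper left one (seen from the robot) opens. A blue box and a tape roll lie on the back half of its top, up to 36 mm above it. This point: middle of its top's front edge; x points to its back, away from the robot, y left, z up.
- drawer_unit (a joint): How far the upper left drawer is out, m: 0 shut, 0.19 fully open. Starts shut or up to 15 mm out. It slides along the chest's -x (towards the robot) against about 1.5 N of friction and stays where left. Front panel 166 wide, 71 mm tall, its edges 70 and 141 mm above the bench. Inside 151 mm wide, side walls' upper edge 115 mm above the bench.
- drawer_handle (a point): Middle of the drawer's bar handle, on the bar's axis, 130 mm above the bench. Level bar, 10 mm thick, 100 mm long along the chest's y, joined to the drawer at its two ends; its axis is 42 mm in front of the front's outer face (37 mm free between). The front panel rises 11 mm above it. The lower drawer's fixed handle is 78 mm below. x points into the chest, z up. Moves with the drawer.
- tote (a point): Middle of the front edge of the floor of the grey divided tote fixed in the drawer; three lanes of different widths run along x, 239 mm long, parted by walls 3 mm thick that stand 22 mm above the floor (floor 78, wall tops 100 mm above the bench). In the rear of each lane two bushings of its size are already put away and fixed, from 130 mm behind this point on. Axes as the lane points'. Moves with the drawer.
- lane_small (a point): Point on the floor of the small lane (leftmost seen from the robot), midway across it and in the middle of its empty front part. The lane is 33 mm wide between its walls. Its floor is empty from 63 mm in front of this point to 65 mm behind it. x points into the chest along the lane, y left, z up. Moves with the drawer.
- lane_medium (a point): Point on the floor of the medium lane (middle seen from the robot), midway across it and in the middle of its empty front part. The lane is 43 mm wide between its walls. Its floor is empty from 63 mm in front of this point to 65 mm behind it. x points into the chest along the lane, y left, z up. Moves with the drawer.
- lane_large (a point): Point on the floor of the large lane (rightmost seen from the robot), midway across it and in the middle of its empty front part. The lane is 54 mm wide between its walls. Its floor is empty from 63 mm in front of this point to 65 mm behind it. x points into the chest along the lane, y left, z up. Moves with the drawer.
- bushing_small: Small loose brass-coloured flanged bushing, about 80 g: barrel 18 mm diameter, round flange 27.0 mm diameter, 4 mm thick at its foot, 38 mm tall overall, bore 10 mm. Starts standing on its flange on the bench. Origin: centre of the flange's underside; z up its axis. Grip it across the outside of the barrel.
- bushing_medium: Medium loose brass-coloured flanged bushing, about 170 g: barrel 26 mm diameter, round flange 37.0 mm diameter, 4.5 mm thick at its foot, 42 mm tall overall, bore 14 mm. Starts standing on its flange on the bench. Origin: centre of the flange's underside; z up its axis. Grip it across the outside of the barrel.
- bushing_large: Large loose brass-coloured flanged bushing, about 350 g: barrel 36 mm diameter, round flange 48 mm diameter, 5 mm thick at its foot, 46 mm tall overall, bore 20 mm. Starts standing on its flange on the bench. Origin: centre of the flange's underside; z up its axis. Grip it across the outside of the barrel.
- bearing: Bystander: steel ball bearing lying flat, 47 mm diameter, 14 mm thick. Origin: centre of its underside.
- nut: Bystander: steel hexagon nut lying flat, 24 mm across flats, 19 mm tall. Origin: centre of its underside.
- wrench: Bystander: steel wrench lying flat, 180 mm long along its x, about 10 mm thick. Origin: about its middle.
- screwdriver: Bystander: red-handled screwdriver lying, 200 mm long along its x. Origin: about its middle.
- caliper: Bystander: digital caliper lying flat, 220 mm long along its x, up to 85 mm across the jaws, 14 mm thick. Origin: about its middle, underside.
- spray_can: Bystander: standing spray can, blue with red cap, 52 mm diameter, 170 mm tall. Origin: centre of its underside.
- tape_measure: Bystander: yellow and black tape measure standing, 68 x 40 x 62 mm. Origin: centre of its underside.
Not all that is in view belongs to the job. What is shaped like the bushing_large but turquoise is not meant.

How it is judged:
By the outcome, as a careful person would: the job done as asked, in the order asked, and still so for the second after the job is handed in, with the robot touching nothing.
It also fails if it takes over 72 s, if anything falls off the work surface, if the arm or the gripper's body presses on something with over 40 N, if the wrist force passes 120 N, or if a joint passes its speed limit or range.

ROBOT

A 7-joint arm with a two-finger parallel gripper is mounted at the origin on the work surface. World frame = base frame: x ahead of the robot, y to its left, z up, the work surface at z = 0. Lengths are in m, angles in degrees, forces in N, time in s.
With the tool pointing down it reaches from about 0.425 to 0.875 m from the base axis. Payload 4.7 kg.
Tool frame: the origin (TCP) lies midway between the tips of the shut fingers; the grasp point (between the pads) lies 19 mm behind it; z points along the fingers, y is the line along which they close (so a half turn about z gives the same grasp; the last joint's range is limited). The gripper opens to 87 mm and grips with 3 to 60 N. Pads are 19 mm wide; open, the fingers measure 117 mm over their backs; the gripper's body (75 mm by 190 mm) begins 51 mm behind the grasp point.
Start: joints at [70.537, 18.392, -4.016, 83.108, 1.295, 78.541, -3.26], TCP at [0.225, -0.61, 0.223] pointing down, gripper open.
Joint ranges: [-163.93, 163.93], [-17.29, 119.83], [-79.2, 71.16], [3.27, 140.29], [-89.18, 269.18], [5.43, 117.66], [-154.24, 154.24]. Speed limits (degrees/s): [147.25, 147.25, 180, 180, 180, 180, 180].

INTERFACE

Orientations are given as [roll, pitch, yaw] about the fixed x, y, z axes, in that order (R = Rz(yaw) Ry(pitch) Rx(roll)).
In Python, from cell import env, viewer, boxes_of, masks_of gives the robot as it stands. The module is installed in compiled form; this text tells all that it offers.
- The arm moves only by the tool apply_moves, never from a script. Its argument "moves" is a list of rows, each a list of 7 numbers: the shift along the tool's x, y, z scaled (see below), then the turn, a rotation vector about the tool's x, y, z scaled (see below), then the opening, from 0 (shut) to 1 (fully open). A call has 1 to 20 rows; each row is the pose to reach, as a shift and turn from the pose commanded when the call began, along the tool's axes at that moment; what a row does not reach only later rows make up. The controller multiplies each number of a shift by 0.2 m and each number of a turn by 1.5 rad. A row lasts 1/10 s, in which the tool goes at most 50 mm and 8.59 degrees, less where a joint would pass 70% of its speed; a pose out of reach is approached as far as the arm can. A call with a number of a shift or a turn outside -1 to 1 is refused whole. A call with a gripper value outside its range is refused whole. The fingers move at their own pace and stop on an object; "grip_force" is the grip in N (left out, the last holds). Time passes only in rows, so rows that repeat a pose let the fingers close. It gives the time, the measured TCP pose, the force, the opening and the grip force at its end, in the units of the state.
- env.get_obs(): the state, without advancing time (a new reading comes with each control period).
- viewer.read_camera(name): name is "scene" or "top" or "wrist"; returns the picture (384x512x3 uint8, red, green, blue); there is no depth.
- viewer.get_calibration(name): a dict with "fov_y" (degrees; the focal length in pixels is half the picture's height over the tangent of half this angle, whatever the lens; pixels are square), "cx", "cy" (the principal point, pixels), "k1" (the pictures are not rectified: a ray, as slopes to the right and down, at radius r is drawn at 1 + k1 r^2 times it, then the intrinsics apply), "position" and "orientation" of the camera in the world. Camera axes: x right, y up, looking along -z (the intrinsics and any distortion apply to the point x, -y, -z); pixel columns grow to the right and rows downward; lengths in m; the calibration is good to about 2 mm. A picture is of the moment at which its call begins: read the wrist's pose just before it. get_calibration takes no time and is no camera call; for the wrist camera it gives the pose at the moment of the call.
- env.sign_off(): hands the job in; it is judged then, once.
Trained networks look in the newest picture that a camera, given by its name, has taken for a name from the list of things; names that differ only in an ending like _2 or _b are one class to them, and where a whole thing is asked for, a point or a joint stands for the part that bears it (a point fixed in the world has none). Each returns a list of dicts, best first, with "conf" (0 to 1); they miss things now and then, are a little off and sometimes report something else, mostly with a low value. They report only what shows in the picture. A call takes as long as a camera call. They do not tell look-alikes from the thing itself.
- boxes_of(camera, target): "location" ([column, row] in pixels, amid what is visible of it).
- masks_of(camera, target): "pixels" (384x512 bool, what is visible of it) and "location" ([column, row] in pixels, amid what is visible of it).
The state is a dict: "time_s": time; "qpos": joint angles; "joint_velocities": joint speeds; "effort": joint torques, N m; "tool_pos": TCP position; "tool_rot": TCP orientation; "force": force on the tool from outside, world axes, zero at the start; "wrist_torque": the same for the moment, N m; "grip_width": finger opening in m; "grasp_force": force on a finger pad.
Only numpy, scipy, OpenCV 4.12 (cv2) and the standard library are available. Lean on these libraries where they do the work, as an engineer would, in place of code of your own. Each camera call takes 0.05 s, during which the arm holds its last target. There are 200 camera calls.

## Working session

There is one attempt and no reset: what is moved stays moved. The work goes in short steps, Python scripts to look and compute and a tool call to move; the robot and the scene stay as the last step left them, time stands still between calls to the robot, and variables do not carry over. Pictures are saved under pics/ and viewed, at most 13 in all, crops included, and the job is handed in when it is done.

Besides the shell and the picture viewer there is one more tool, called after ">>>" as name(argument=value, ...) on one line, values as JSON. apply_moves: Moves the arm, as the interface text tells. Shifts and turns lie within -1 to 1; 1 stands for 0.2 m of shift or 1.5 rad of turn. Its arguments: {"type":"object","properties":{"moves":{"type":"array","items":{"type":"array","items":{"type":"number","minimum":-1,"maximum":1}}},"grip_force":{"type":"number"}},"required":["moves"]}

```bash
mkdir -p pics
cat > h.py <<'E'
import numpy as np, cv2
from cell import env, viewer, boxes_of, masks_of
from scipy.spatial.transform import Rotation as R
def rot(c):
    o=np.array(c["orientation"],float)
    if o.shape==(3,3): return o
    return R.from_euler('xyz',o,degrees=True).as_matrix() if o.size==3 else R.from_quat(o).as_matrix()
def intr(c):
    f=192/np.tan(np.radians(c["fov_y"])/2); return np.array([[f,0,c["cx"]],[0,f,c["cy"]],[0,0,1]]),np.array([c["k1"],0,0,0,0.])
def on_plane(c,px,z):
    K,d=intr(c); p=cv2.undistortPoints(np.array(px,float).reshape(-1,1,2),K,d,None)[:, 0] if False else cv2.undistortPoints(np.array(px,float).reshape(-1,1,2),K,d)[:,0]
    r=np.c_[p[:,0],-p[:,1],-np.ones(len(p))]@rot(c).T; o=np.array(c["position"])
    return o+r*((z-o[2])/r[:,2])[:,None]
def proj(c,P):
    K,d=intr(c); q=(np.array(P,float).reshape(-1,3)-c["position"])@rot(c)
    q=q*[1,-1,-1]; return cv2.projectPoints(q,np.zeros(3),np.zeros(3),K,d)[0][:,0]
def shot(cam,name):
    im=viewer.read_camera(cam); cv2.imwrite(f'pics/{name}.png',im[...,::-1]); return im
E
python3 - <<'E'
from h import *
print(env.get_obs())
for c in("scene","top","wrist"):
    print(c,viewer.get_calibration(c))
    if c!="wrist": shot(c,c+"0")
for c in("scene","top"):
  for t in["bushing_small","bushing_medium","bushing_large","drawer_handle","chest_front","tote","spray_can","tape_measure"]:
    print(c,t,[(np.round(b["location"]),round(b["conf"],2)) for b in boxes_of(c,t)])
E
```

```text
{'time_s': 0.0, 'qpos': array([70.5352208 , 18.44085647, -4.01501312, 83.17613725,  1.29523576,
       78.54159148, -3.2596639 ]), 'joint_velocities': array([-0.01599773,  0.01857181, -0.0436576 ,  0.01697784,  0.09560103,
       -0.02528999, -0.04225535]), 'effort': array([-1.70156400e-04, -4.91291785e+01, -4.04079678e-01, -3.12535036e+01,
       -6.39421446e-02,  4.36438539e-02,  1.85059243e-04]), 'tool_pos': array([ 0.22496421, -0.60922054,  0.22143027]), 'tool_rot': array([-1.79886673e+02,  6.24216101e-03,  2.02744537e+01]), 'force': array([-0.34831926, -0.10038896,  0.17578747]), 'wrist_torque': array([ 0.00796588, -0.04486819,  0.01820858]), 'grasp_force': 0.0, 'grip_width': 0.08705858948100398}
scene {'fov_y': 55.896726340862735, 'cx': 257.4398909506554, 'cy': 183.709672211321, 'k1': -0.03739247972595172, 'position': array([1.15863546, 0.32687557, 0.98661195]), 'orientation': array([3.93003055e+01, 5.72362784e-02, 1.18820040e+02])}
top {'fov_y': 55.728341714318205, 'cx': 252.73253832117481, 'cy': 189.43887330836435, 'k1': -0.060451315650104066, 'position': array([0.38228385, 0
[... 651 characters left out ...]
.62)]
scene chest_front [(array([187., 258.]), 0.87)]
scene tote [(array([241., 206.]), 0.7)]
scene spray_can [(array([335., 278.]), 0.63)]
scene tape_measure [(array([222., 135.]), 0.77)]
top bushing_small [(array([142., 219.]), 0.38)]
top bushing_medium [(array([343., 214.]), 0.67), (array([139., 218.]), 0.51), (array([147., 265.]), 0.41), (array([105., 212.]), 0.25)]
top bushing_large [(array([209., 230.]), 0.68), (array([183., 220.]), 0.62), (array([183., 178.]), 0.4)]
top drawer_handle [(array([254., 153.]), 0.89)]
top chest_front [(array([278., 109.]), 0.69)]
top tote [(array([258., 155.]), 0.58)]
top spray_can [(array([155., 146.]), 0.7)]
top tape_measure [(array([346., 260.]), 0.55)]
```

View pics/top0.png

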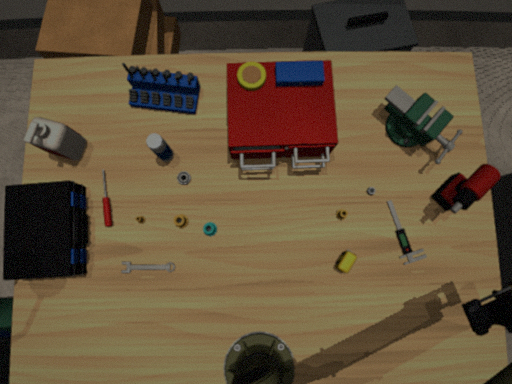

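View pics/scene0.png

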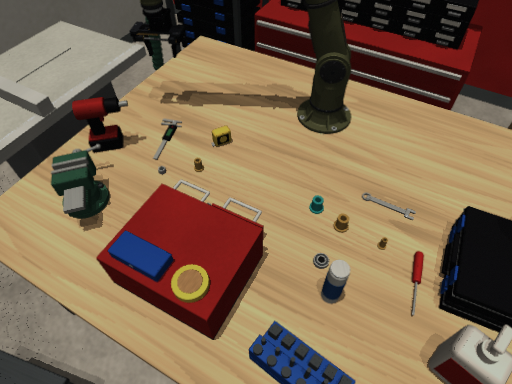

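The top view shows small (140,219), large (181,221), medium (342,214), the turquoise decoy (209,229), and the chest's left handle (258,167). The scene view agrees: small (382,242), large (341,222), medium (198,165).

Run:
```python
from h import *
im=cv2.imread('pics/top0.png'); cv2.imwrite('pics/z.png',cv2.resize(im[52:182,218:348],None,fx=4.5,fy=4.5,interpolation=cv2.INTER_CUBIC))
ct=viewer.get_calibration("top");cs=viewer.get_calibration("scene")
shot("top","t1");shot("scene","s1")
for n,h,pt,ps in[("small",.019,(140,219),(382,242)),("medium",.021,(342,214),(198,165)),("large",.023,(181,221),(341,222))]:
  for cam,c,p in(("top",ct,pt),("scene",cs,ps)):
    L=[b for b in masks_of(cam,"bushing_"+n) if np.hypot(*(np.array(b["location"])-p))<8]
    for b in L[:1]:
      ys,xs=np.nonzero(b["pixels"]); m=[xs.mean(),ys.mean()]
      print(n,cam,round(b["conf"],2),len(xs),m,on_plane(c,[m,b["location"]],h)[:,:2].round(4).tolist())
for n,h,p in[("handle",.13,(258,167)),("can",.17,(153,138)),("bearing",.014,(184,178)),("turq",.046,(209,228)),("tape",.06,(346,260)),("nut",.019,(370,190))]:
  print(n,on_plane(ct,[p],h).round(3))
```

```text
small top 0.56 56 [np.float64(140.19642857142858), np.float64(219.42857142857142)] [[0.4858, 0.3887], [0.4862, 0.3832]]
medium scene 0.51 104 [np.float64(197.76923076923077), np.float64(164.47115384615384)] [[0.4917, -0.287], [0.4961, -0.2817]]
large top 0.44 160 [np.float64(180.40625), np.float64(220.6625)] [[0.4795, 0.252], [0.4813, 0.245]]
large scene 0.78 222 [np.float64(341.51801801801804), np.float64(223.0)] [[0.4808, 0.2567], [0.4849, 0.2625]]
handle [[ 0.634 -0.008  0.13 ]]
can [[0.721 0.311 0.17 ]]
bearing [[0.626 0.244 0.014]]
turq [[0.452 0.154 0.046]]
tape [[ 0.342 -0.284  0.06 ]]
nut [[ 0.573 -0.39   0.019]]
```

View pics/z.png

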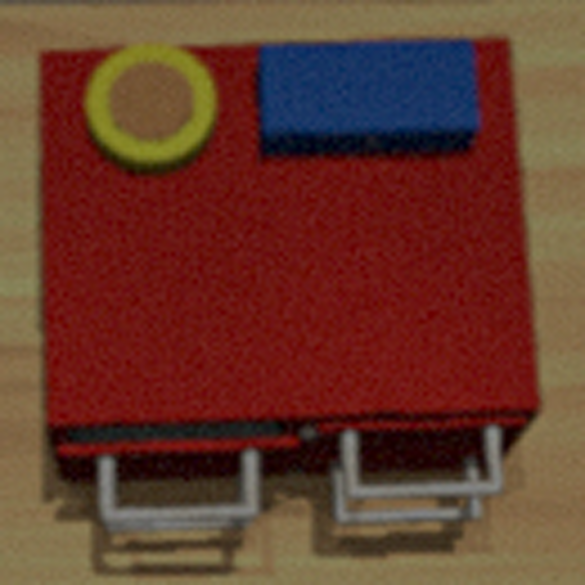

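The zoom shows the left drawer slightly out (dark gap), and its upper bar runs from (103,517) to (255,508) in zoomed pixels. The chest-top corners are at about (50,425), (538,410), (42,50) and (512,38).

Run:
```python
from h import *
ct=viewer.get_calibration("top")
z=lambda L:[(218+(u+.5)/4.5-.5,52+(v+.5)/4.5-.5) for u,v in L]
P=on_plane(ct,z([(50,425),(538,410),(42,50),(512,38)]),.155); print(P.round(4).tolist())
m=np.array([[0,.17],[0,-.17],[.28,.17],[.28,-.17]])
A=m-m.mean(0);B=P[:,:2]-P[:,:2].mean(0)
th=np.arctan2((A[:,0]*B[:,1]-A[:,1]*B[:,0]).sum(),(A*B).sum());Rm=np.array([[np.cos(th),-np.sin(th)],[np.sin(th),np.cos(th)]])
t=P[:,:2].mean(0)-Rm@m.mean(0);print("yaw",np.degrees(th),"front",t,"res",(m@Rm.T+t-P[:,:2]).round(4).tolist())
H=on_plane(ct,z([(103,517),(255,508)]),.130);print("handle",H.round(4).tolist(), ((H[:,:2].mean(0)-t)@Rm))
```

```text
[[0.6953, 0.081, 0.155], [0.701, -0.2529, 0.155], [0.9731, 0.0857, 0.155], [0.9782, -0.2511, 0.155]]
yaw 0.8184566309766883 front [ 0.69693036 -0.08634317] res [[-0.0008, 0.0027], [-0.0016, -0.0034], [0.0013, 0.002], [0.0011, -0.0012]]
handle [[0.6363, 0.0463, 0.13], [0.6409, -0.0588, 0.13]] [-0.05719081  0.08094011]
```

>>> apply_moves(moves=[[0.25, -0.17, 0, 0, 0, -0.1, 0.7], [0.5, -0.35, 0, 0, 0, -0.2, 0.4], [0.75, -0.5, 0, 0, 0, -0.3, 0.4], [1, -0.7, 0, 0, 0, -0.4, 0.4], [1, -0.7, 0, 0, 0, -0.5, 0.4], [1, -0.7, 0, 0, 0, -0.6, 0.4], [1, -0.7, 0, 0, 0, -0.7, 0.4], [1, -0.7, 0, 0, 0, -0.82, 0.4], [1, -0.7, 0, 0, 0, -0.82, 0.4], [1, -0.7, 0, 0, 0, -0.82, 0.4]])

```text
time_s: 2.3
tool_pos: [0.3643, -0.4092, 0.2226]
tool_rot: [180.0, 0.0, 90.6]
force: [0.4, 0.8, -0.1]
grip_width: 0.035
grasp_force: 0.0
```

>>> apply_moves(moves=[[0.25, 0.17, 0, 0, 0, 0, 0.4], [0.5, 0.35, 0, 0, 0, 0, 0.4], [0.75, 0.5, 0, 0, 0, 0, 0.4], [1, 0.69, 0, 0, 0, 0, 0.4], [1, 0.69, 0, 0, 0, 0, 0.4]])

```text
time_s: 2.8
tool_pos: [0.5009, -0.2048, 0.2229]
tool_rot: [179.9, 0.0, 90.6]
force: [0.5, -0.6, -0.2]
grip_width: 0.0348
grasp_force: 0.0
```

>>> apply_moves(moves=[[0.25, 0.17, 0, 0, 0, 0, 0.4], [0.5, 0.35, 0, 0, 0, 0, 0.4], [0.75, 0.5, 0, 0, 0, 0, 0.4], [1, 0.69, 0, 0, 0, 0, 0.4], [1, 0.69, 0, 0, 0, 0, 0.4], [1, 0.69, 0, 0, 0, 0, 0.4]])

```text
time_s: 3.4
tool_pos: [0.6367, 0.003, 0.2221]
tool_rot: [180.0, -0.3, 91.2]
force: [-0.9, 0.5, -0.2]
grip_width: 0.0347
grasp_force: 0.0
```

Run:
```python
from h import *
o=env.get_obs();print(o["time_s"],o["tool_pos"],o["tool_rot"],o["qpos"].round(1))
c=viewer.get_calibration("wrist");shot("wrist","w1")
for b in boxes_of("wrist","drawer_handle"): print(b,on_plane(c,[b["location"]],.13))
print(proj(c,[[.6387,-.006,.13],[.639,.044,.13],[.639,-.056,.13],[.6953,.081,.155]]))
```

```text
3.4 [0.63666232 0.00296827 0.22208746] [179.95454016  -0.34406952  91.15412141] [ 26.6  20.6 -37.4  84.2  12.2  79.3 -10.1]
{'location': [304.7, 167.7], 'conf': 0.73} [[0.67807162 0.02089219 0.13      ]]
[[260.96294916 194.91327065]
 [262.63097944 141.47782889]
 [260.05375919 243.26812645]
 [336.71586995  99.47551947]]
```

View pics/w1.png

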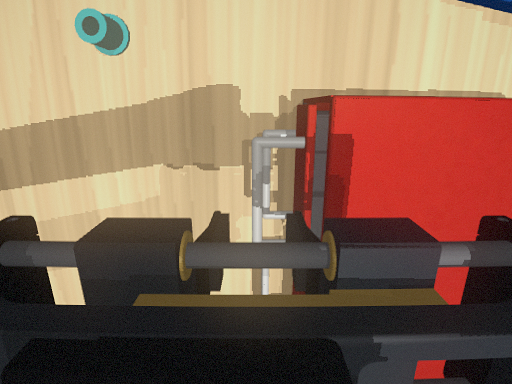

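The wrist view shows the bar's left end at (258,140) with the panel near column 310, so the fingers straddle the bar. I'll descend, grip and pull.

>>> apply_moves(moves=[[-0.03, -0.005, 0.2, 0, 0, 0, 0.4], [-0.03, -0.005, 0.4, 0, 0, 0, 0.4], [-0.03, -0.005, 0.5, 0, 0, 0, 0.4], [-0.03, -0.005, 0.555, 0, 0, 0, 0.4], [-0.03, -0.005, 0.555, 0, 0, 0, 0.4], [-0.03, -0.005, 0.555, 0, 0, 0, 0], [-0.03, -0.005, 0.555, 0, 0, 0, 0], [-0.03, -0.005, 0.555, 0, 0, 0, 0], [-0.03, -0.005, 0.555, 0, 0, 0, 0]], grip_force=15)

```text
time_s: 4.4
tool_pos: [0.6352, -0.0116, 0.1127]
tool_rot: [179.8, 0.0, 90.7]
force: [1.0, 0.8, 0.3]
grip_width: 0.0108
grasp_force: 0.5
```

>>> apply_moves(moves=[[0, -0.08, 0, 0, 0, 0, 0], [0, -0.2, 0, 0, 0, 0, 0], [0, -0.35, 0, 0, 0, 0, 0], [0, -0.5, 0, 0, 0, 0, 0], [0, -0.62, 0, 0, 0, 0, 0], [0, -0.72, 0, 0, 0, 0, 0], [0, -0.8, 0, 0, 0, 0, 0], [0, -0.83, 0, 0, 0, 0, 0], [0, -0.85, 0, 0, 0, 0, 0], [0, -0.85, 0, 0, 0, 0, 0]])

```text
time_s: 5.4
tool_pos: [0.4647, -0.0146, 0.1125]
tool_rot: [179.9, 0.1, 90.7]
force: [-1.3, -2.6, 6.8]
grip_width: 0.0091
grasp_force: 15.0
```

>>> apply_moves(moves=[[0, -0.02, 0, 0, 0, 0, 0], [0, -0.02, 0, 0, 0, 0, 0.4], [0, -0.02, 0, 0, 0, 0, 0.4], [0, -0.02, 0, 0, 0, 0, 0.4], [0, -0.02, -0.2, 0, 0, 0, 0.6], [0, -0.02, -0.4, 0, 0, 0, 0.8], [0, 0, -0.6, 0, 0, 0, 0.8], [0, 0, -0.6, 0, 0, 0, 0.8]])

```text
time_s: 6.2
tool_pos: [0.4675, -0.0133, 0.2365]
tool_rot: [179.5, 0.1, 90.8]
force: [-0.3, -0.3, 0.1]
grip_width: 0.0572
grasp_force: 0.0
```

>>> apply_moves(moves=[[0.25, 0.05, 0, 0, 0, 0, 0.8], [0.5, 0.08, 0, 0, 0, 0, 0.8], [0.75, 0.08, 0, 0, 0, 0, 0.8], [0.92, 0.08, 0, 0, 0, 0, 0.8], [0.92, 0.08, 0, 0, 0, 0, 0.8], [0.92, 0.08, 0, 0, 0, 0, 0.8]])

```text
time_s: 6.8
tool_pos: [0.477, 0.1711, 0.2306]
tool_rot: [-179.9, 0.0, 90.9]
force: [0.0, -1.0, 0.3]
grip_width: 0.0695
grasp_force: 0.0
```

Run:
```python
from h import *
o=env.get_obs();print(o["time_s"],o["tool_pos"],o["tool_rot"])
c=viewer.get_calibration("wrist");w=shot("wrist","w2")
for b in masks_of("wrist","bushing_large"):
  ys,xs=np.nonzero(b["pixels"]);(x,y),r=cv2.minEnclosingCircle(np.c_[xs,ys].astype(np.float32)); print(b["location"],b["conf"],len(xs),(x,y,r),on_plane(c,[b["location"]],.023))
for t in("bushing_small",):
  for b in boxes_of("wrist",t): print(t,b)
s=shot("scene","s2");t=shot("top","t2")
z=cv2.resize(t[90:220,205:305],None,fx=4,fy=4,interpolation=cv2.INTER_CUBIC)
out=np.zeros((520,800,3),np.uint8);out[:,:400]=z;out[:384,400:]=cv2.resize(w,(400,300)).repeat(1,0) [:300].copy() if False else 0
out[:300,400:]=cv2.resize(w,(400,300));out[300:520,400:]=cv2.resize(s[110:275,120:420],(400,220))
cv2.imwrite('pics/m2.png',out[...,::-1])
```

```text
6.8 [0.47699035 0.17105729 0.23055313] [-1.79887931e+02  5.11725789e-03  9.09020509e+01]
[258.6, 96.3] 0.84 1075 (260.609375, 94.59765625, 18.702800750732422) [[0.47521023 0.25276872 0.023     ]]
[238.9, 169.0] 0.58 976 (238.69805908203125, 169.30519104003906, 18.449472427368164) [[0.45061915 0.15956732 0.023     ]]
```

View pics/m2.png

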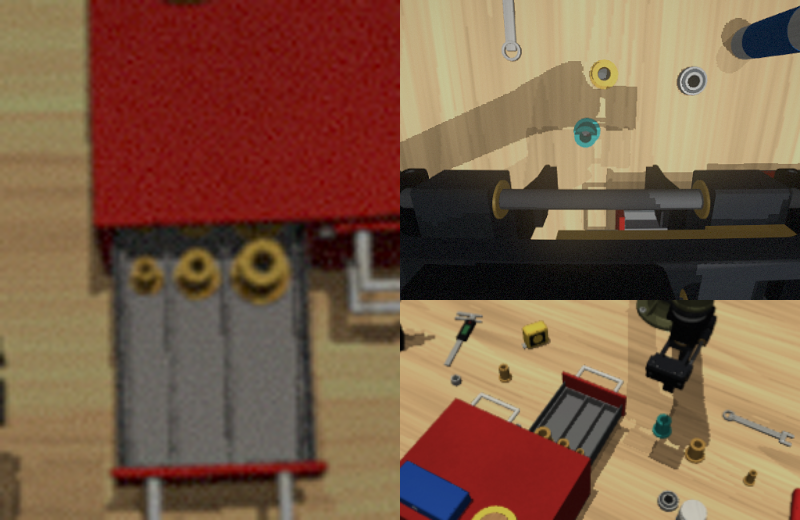

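The drawer is open, with the three lanes and the rear bushings in view. The large bushing is at (260,95) in the wrist view and the turquoise one at (239,169), unmoved. Next I'll fit the model silhouette to refine the position.

```bash
cat >> h.py <<'E'
from scipy.optimize import minimize
DIM=dict(small=(9,13.5,4,38),medium=(13,18.5,4.5,42),large=(18,24,5,46))
def sil(c,x,y,n,z0=0,s=4):
    rb,rf,hf,h=[v/1000 for v in DIM[n]]; a=np.linspace(0,2*np.pi,40); m=np.zeros((384*s,512*s),np.uint8)
    for r,za,zb in((rf,0,hf),(rb,0,h)):
        P=np.concatenate([np.c_[x+r*np.cos(a),y+r*np.sin(a),a*0+z0+z] for z in(za,zb)])
        cv2.fillConvexPoly(m,cv2.convexHull(((proj(c,P)+.5)*s).round().astype(np.int32)),1)
    return cv2.resize(m.astype(np.float32),(512,384),interpolation=cv2.INTER_AREA)
def fit(c,mask,n,p,z0=0):
    M=mask.astype(np.float32)
    def cost(q):
        S=sil(c,q[0],q[1],n,z0); return 1-np.minimum(S,M).sum()/np.maximum(S,M).sum()
    r=minimize(cost,p,method="Nelder-Mead",options=dict(initial_simplex=np.array(p)+np.array([[0,0],[.006,0],[0,.006]]),xatol=2e-4,fatol=1e-3))
    return r.x.round(4),round(1-r.fun,2)
E
python3 - <<'E'
from h import *
c=viewer.get_calibration("wrist");viewer.read_camera("wrist")
b=min(masks_of("wrist","bushing_large"),key=lambda b:np.hypot(*(np.array(b["location"])-(260,95))))
print("large",fit(c,b["pixels"],"large",[.478,.253]))
for cam in("top","scene"):
  c=viewer.get_calibration(cam);viewer.read_camera(cam)
  for n,p in(("large",(.479,.254)),("small",(.486,.387)),("medium",(.492,-.287))):
    e=proj(c,[[*p,.02]])[0]
    for k in("small","medium","large"):
      L=[b for b in masks_of(cam,"bushing_"+k) if np.hypot(*(np.array(b["location"])-e))<8]
      if L: print(cam,n,k,round(L[0]["conf"],2),fit(c,L[0]["pixels"],n,list(p))); break
c=viewer.get_calibration("top")
z=lambda L:[(205+(u+.5)/4-.5,90+(v+.5)/4-.5) for u,v in L]
print(on_plane(c,z([(168,300),(173,455),(223,300),(228,455)]),.1).round(4).tolist())
print(proj(c,[[.6,.1,.1]]))
E
```

```text
large (array([0.4779, 0.2549]), np.float64(0.96))
top medium small 0.39 (array([ 0.4953, -0.2893]), np.float64(0.88))
scene large large 0.67 (array([0.4743, 0.2549]), np.float64(0.92))
scene medium medium 0.69 (array([ 0.4882, -0.29  ]), np.float64(0.92))
[[0.649, 0.0276, 0.1], [0.5243, 0.0254, 0.1], [0.6483, -0.0163, 0.1], [0.5236, -0.0178, 0.1]]
[[224.00721834 180.05925693]]
```

>>> apply_moves(moves=[[0.2, 0.011, 0, 0, 0, 0, 0.8], [0.42, 0.011, 0.2, 0, 0, 0, 0.8], [0.42, 0.011, 0.45, 0, 0, 0, 0.8], [0.42, 0.011, 0.7, 0, 0, 0, 0.8], [0.42, 0.011, 0.8, 0, 0, 0, 0.8], [0.42, 0.011, 0.8, 0, 0, 0, 0.8]])

```text
time_s: 8.6
tool_pos: [0.4757, 0.2528, 0.0675]
tool_rot: [-179.5, 0.1, 90.8]
force: [0.5, -0.0, -0.2]
grip_width: 0.0696
grasp_force: 0.0
```

>>> apply_moves(moves=[[0, 0, 0.15, 0, 0, 0, 0.8], [0, 0, 0.25, 0, 0, 0, 0.8], [0, 0, 0.288, 0, 0, 0, 0.8], [0, 0, 0.288, 0, 0, 0, 0.8], [0, 0, 0.288, 0, 0, 0, 0], [0, 0, 0.288, 0, 0, 0, 0], [0, 0, 0.288, 0, 0, 0, 0], [0, 0, 0.288, 0, 0, 0, 0], [0, 0, 0.288, 0, 0, 0, 0]], grip_force=30)

```text
time_s: 9.5
tool_pos: [0.4791, 0.2544, 0.0142]
tool_rot: [180.0, 0.0, 90.7]
force: [-0.3, 1.1, -0.2]
grip_width: 0.0378
grasp_force: 0.0
```

>>> apply_moves(moves=[[0, 0, 0, 0, 0, 0, 0], [0, 0, 0, 0, 0, 0, 0], [0, 0, -0.1, 0, 0, 0, 0], [0, 0, -0.3, 0, 0, 0, 0], [0, 0, -0.55, 0, 0, 0, 0], [0, 0, -0.8, 0, 0, 0, 0], [0, 0, -1, 0, 0, 0, 0], [0, 0, -1, 0, 0, 0, 0]])

```text
time_s: 10.3
tool_pos: [0.4813, 0.2565, 0.2193]
tool_rot: [179.5, -0.2, 90.8]
force: [0.5, 0.8, -2.0]
grip_width: 0.0352
grasp_force: 30.0
```

>>> apply_moves(moves=[[-0.15, 0.05, -0.05, 0, 0, 0, 0], [-0.35, 0.1, -0.07, 0, 0, 0, 0], [-0.6, 0.15, -0.07, 0, 0, 0, 0], [-0.8, 0.2, -0.07, 0, 0, 0, 0], [-0.935, 0.22, -0.07, 0, 0, 0, 0], [-0.935, 0.22, -0.07, 0, 0, 0, 0]])

```text
time_s: 10.9
tool_pos: [0.525, 0.0614, 0.2254]
tool_rot: [-179.8, 0.1, 90.2]
force: [0.1, -0.1, -3.0]
grip_width: 0.0351
grasp_force: 30.0
```

>>> apply_moves(moves=[[-0.15, 0.05, 0, 0, 0, 0, 0], [-0.35, 0.1, 0, 0, 0, 0, 0], [-0.6, 0.15, 0, 0, 0, 0, 0], [-0.8, 0.2, 0, 0, 0, 0, 0], [-0.935, 0.23, 0, 0, 0, 0, 0], [-0.935, 0.23, 0, 0, 0, 0, 0], [-0.935, 0.23, 0, 0, 0, 0, 0]])

```text
time_s: 11.6
tool_pos: [0.5729, -0.1177, 0.226]
tool_rot: [-179.8, -0.1, 90.7]
force: [-0.5, 0.9, -3.0]
grip_width: 0.0353
grasp_force: 30.0
```

Run:
```python
from h import *
o=env.get_obs();print(o["time_s"],o["tool_pos"],o["tool_rot"],o["grip_width"],o["grasp_force"])
c=viewer.get_calibration("wrist");w=shot("wrist","w3")
print(c["position"],c["orientation"])
for n in("lane_small","tote"):
  for b in boxes_of("wrist",n): print(n,b)
cv2.imwrite('pics/w3z.png',cv2.resize(w[0:250,150:480],None,fx=2.4,fy=2.4,interpolation=cv2.INTER_CUBIC)[...,::-1])
```

```text
11.6 [ 0.57293417 -0.11770474  0.22597885] [-1.79829718e+02 -1.34939524e-01  9.07231873e+01] 0.03530340789264815 30.000286786817014
[ 0.57088562 -0.04470827  0.38874694] [-15.52681098   0.18966253   0.73678836]
lane_small {'location': [284.2, 71.5], 'conf': 0.94}
tote {'location': [287.4, 72.9], 'conf': 0.8}
```

View pics/w3z.png

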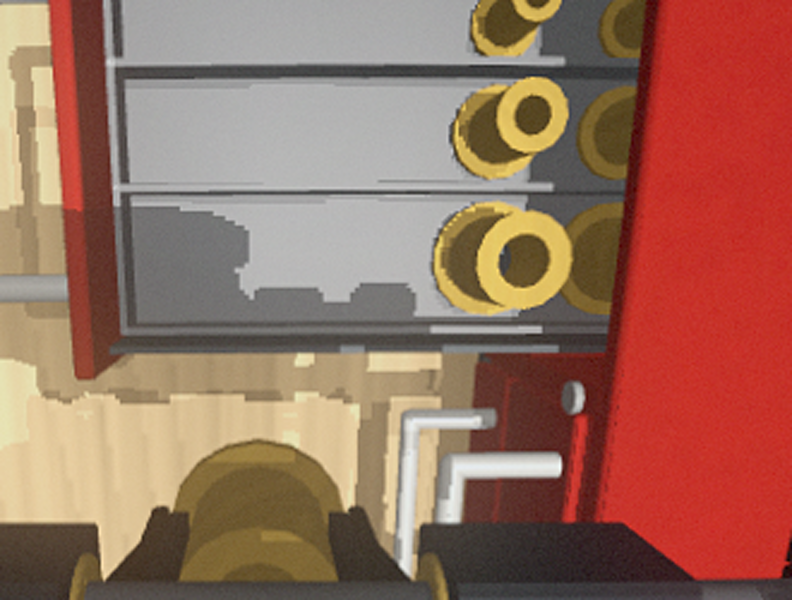

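The wrist view shows the wall tops at zoomed rows ≈62, 187 and 328, the tote front edge at column ≈118, and the large bushing in the gripper at (260,520). From these I'll compute the lane geometry.

Run:
```python
from h import *
c=viewer.get_calibration("wrist")
z=lambda L:[(150+(u+.5)/2.4-.5,(v+.5)/2.4-.5) for u,v in L]
print("walls",on_plane(c,z([(120,62),(550,62),(120,188),(540,187),(130,331),(540,329)]),.1).round(4).tolist())
print("front floor",on_plane(c,z([(127,80),(131,180),(133,205)]),.078).round(4).tolist(),"front top",on_plane(c,z([(114,130),(120,260)]),.1).round(4).tolist())
viewer.read_camera("wrist")
for n in("medium","large"):
  for b in masks_of("wrist","bushing_"+n):
    x,y=b["location"]
    if 320<x<395 and 25<y<130:
      p=on_plane(c,[(x,y)],.098)[0][:2]; print(n,b["location"],len(np.nonzero(b["pixels"])[0]),fit(c,b["pixels"],n,list(p),.078))
```

```text
walls [[0.516, 0.0265, 0.1], [0.6821, 0.0299, 0.1], [0.5146, -0.0198, 0.1], [0.6834, -0.0162, 0.1], [0.5169, -0.077, 0.1], [0.6902, -0.073, 0.1]]
front floor [[0.5146, 0.0249, 0.078], [0.5152, -0.0147, 0.078], [0.5158, -0.025, 0.078]] front top [[0.5129, 0.0019, 0.1], [0.5137, -0.0479, 0.1]]
```

>>> apply_moves(moves=[[0.15, 0.01, 0, 0, 0, 0, 0], [0.3, 0.015, 0.1, 0, 0, 0, 0], [0.354, 0.015, 0.2, 0, 0, 0, 0], [0.354, 0.015, 0.25, 0, 0, 0, 0], [0.354, 0.015, 0.25, 0, 0, 0, 0], [0.354, 0.015, 0.25, 0, 0, 0, 0], [0.354, 0.015, 0.25, 0, 0, 0, 0]])

```text
time_s: 12.6
tool_pos: [0.5765, -0.049, 0.179]
tool_rot: [179.9, 0.0, 90.6]
force: [0.3, 0.8, -3.2]
grip_width: 0.035
grasp_force: 30.0
```

Run:
```python
from h import *
for i in range(4):
  o=env.get_obs();print(o["time_s"],o["tool_pos"].round(4),o["tool_rot"].round(2))
  if i<3: viewer.read_camera("wrist")
```

```text
12.6 [ 0.5765 -0.049   0.179 ] [1.799e+02 4.000e-02 9.062e+01]
12.65 [ 0.5765 -0.0488  0.179 ] [1.799e+02 4.000e-02 9.064e+01]
12.7 [ 0.5764 -0.0485  0.1788] [1.7991e+02 3.0000e-02 9.0660e+01]
12.75 [ 0.5763 -0.0483  0.1787] [1.7993e+02 3.0000e-02 9.0680e+01]
```

>>> apply_moves(moves=[[0.005, 0, 0.1, 0, 0, 0, 0], [0.005, 0, 0.2, 0, 0, 0, 0], [0.005, 0, 0.28, 0, 0, 0, 0], [0.005, 0, 0.34, 0, 0, 0, 0], [0.005, 0, 0.38, 0, 0, 0, 0], [0.005, 0, 0.41, 0, 0, 0, 0], [0.005, 0, 0.42, 0, 0, 0, 0], [0.005, 0, 0.42, 0, 0, 0, 0]])

```text
time_s: 13.55
tool_pos: [0.576, -0.0465, 0.0941]
tool_rot: [180.0, 0.0, 90.7]
force: [0.3, 0.2, -3.1]
grip_width: 0.0349
grasp_force: 30.0
```

>>> apply_moves(moves=[[0, 0, 0.007, 0, 0, 0, 0], [0, 0, 0.007, 0, 0, 0, 0], [0, 0, 0.007, 0, 0, 0, 0.62], [0, 0, 0.007, 0, 0, 0, 0.62], [0, 0, 0.007, 0, 0, 0, 0.62], [0, 0, -0.1, 0, 0, 0, 0.62], [0, 0, -0.3, 0, 0, 0, 0.62], [-0.1, 0, -0.5, 0, 0, 0, 0.62], [-0.3, 0, -0.7, 0, 0, 0, 0.62], [-0.5, 0, -0.7, 0, 0, 0, 0.62], [-0.5, 0, -0.7, 0, 0, 0, 0.62], [-0.5, 0, -0.7, 0, 0, 0, 0.62]])

```text
time_s: 14.75
tool_pos: [0.577, -0.1482, 0.2341]
tool_rot: [180.0, 0.0, 90.6]
force: [0.3, 1.5, -0.5]
grip_width: 0.0543
grasp_force: 0.0
```

Run:
```python
from h import *
o=env.get_obs();print(o["time_s"],o["tool_pos"],o["tool_rot"])
c=viewer.get_calibration("wrist");w=shot("wrist","w4")
for b in masks_of("wrist","bushing_large"):
  p=on_plane(c,[b["location"]],.098)[0][:2]; print(b["location"],p.round(3),round(b["conf"],2),fit(c,b["pixels"],"large",list(p),.078))
cv2.imwrite('pics/w4z.png',cv2.resize(w[0:250,150:480],None,fx=1.5,fy=1.5,interpolation=cv2.INTER_CUBIC)[...,::-1])
```

```text
14.75 [ 0.57696893 -0.1481618   0.23408557] [1.79981361e+02 1.49337918e-03 9.05540339e+01]
[255.4, 78.5] [ 0.573 -0.051] 0.59 (array([ 0.5743, -0.0464]), np.float64(0.98))
```

View pics/w4z.png

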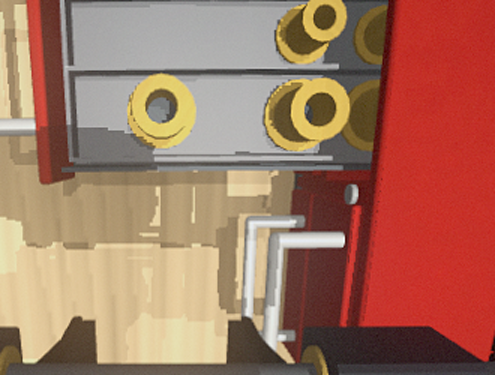

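The large bushing stands upright in its lane, at (162,110) in the crop. Next is the medium one.

>>> apply_moves(moves=[[-0.2, -0.08, 0, 0, 0, 0, 0.75], [-0.42, -0.17, 0, 0, 0, 0, 0.75], [-0.65, -0.26, 0, 0, 0, 0, 0.75], [-0.88, -0.35, 0, 0, 0, 0, 0.75], [-1, -0.44, 0, 0, 0, 0, 0.75], [-1, -0.44, 0, 0, 0, 0, 0.75], [-1, -0.44, 0, 0, 0, 0, 0.75]])

```text
time_s: 15.55
tool_pos: [0.492, -0.3464, 0.2336]
tool_rot: [-180.0, -0.1, 90.8]
force: [0.7, -0.6, 0.3]
grip_width: 0.0652
grasp_force: 0.0
```

Run:
```python
from h import *
o=env.get_obs();print(o["time_s"],o["tool_pos"],o["tool_rot"])
c=viewer.get_calibration("wrist");w=shot("wrist","w5");print(proj(c,[[.49,-.29,.02]]))
for k in("medium","small","large"):
 for b in masks_of("wrist","bushing_"+k):
  p=on_plane(c,[b["location"]],.02)[0][:2]; print(k,b["location"],p.round(3),round(b["conf"],2),fit(c,b["pixels"],"medium",list(p)))
```

```text
15.55 [ 0.49203384 -0.34640618  0.2335606 ] [-1.79996971e+02 -7.37094090e-02  9.07925050e+01]
[[257.62894483 117.02442768]]
medium [258.1, 113.5] [ 0.491 -0.286] 0.8 (array([ 0.4912, -0.2884]), np.float64(0.96))
medium [268.3, 237.2] [ 0.508 -0.459] 0.29 (array([ 0.5158, -0.4626]), np.float64(0.3))
```

>>> apply_moves(moves=[[0.15, 0, 0.1, 0, 0, 0, 0.7], [0.29, 0, 0.3, 0, 0, 0, 0.7], [0.29, 0, 0.55, 0, 0, 0, 0.7], [0.29, 0, 0.75, 0, 0, 0, 0.7], [0.29, 0, 0.8, 0, 0, 0, 0.7], [0.29, 0, 0.8, 0, 0, 0, 0.7], [0.29, 0, 0.8, 0, 0, 0, 0.7]])

```text
time_s: 16.45
tool_pos: [0.4927, -0.29, 0.076]
tool_rot: [179.8, 0.1, 90.8]
force: [-0.3, -0.4, 0.8]
grip_width: 0.061
grasp_force: 0.0
```

>>> apply_moves(moves=[[0, 0, 0.15, 0, 0, 0, 0.7], [0, 0, 0.25, 0, 0, 0, 0.7], [0, 0, 0.31, 0, 0, 0, 0.7], [0, 0, 0.31, 0, 0, 0, 0.7], [0, 0, 0.31, 0, 0, 0, 0], [0, 0, 0.31, 0, 0, 0, 0], [0, 0, 0.31, 0, 0, 0, 0], [0, 0, 0.31, 0, 0, 0, 0], [0, 0, 0.31, 0, 0, 0, 0], [0, 0, 0.31, 0, 0, 0, 0], [0, 0, 0.31, 0, 0, 0, 0]], grip_force=25)

```text
time_s: 17.55
tool_pos: [0.4915, -0.2898, 0.0123]
tool_rot: [179.9, 0.0, 90.7]
force: [0.5, -0.2, 2.7]
grip_width: 0.0256
grasp_force: 25.0
```

>>> apply_moves(moves=[[0, 0, -0.1, 0, 0, 0, 0], [0, 0, -0.3, 0, 0, 0, 0], [0, 0, -0.55, 0, 0, 0, 0], [0, 0, -0.8, 0, 0, 0, 0], [0, 0, -1, 0, 0, 0, 0], [0, 0, -1, 0, 0, 0, 0]])

```text
time_s: 18.15
tool_pos: [0.494, -0.291, 0.2182]
tool_rot: [179.5, 0.4, 90.7]
force: [0.8, -0.1, -1.6]
grip_width: 0.0255
grasp_force: 25.0
```

>>> apply_moves(moves=[[0.15, 0.05, 0, 0, 0, 0, 0], [0.35, 0.1, 0, 0, 0, 0, 0], [0.6, 0.16, 0, 0, 0, 0, 0], [0.733, 0.217, 0, 0, 0, 0, 0], [0.733, 0.217, 0, 0, 0, 0, 0]])

```text
time_s: 18.65
tool_pos: [0.5332, -0.1356, 0.2109]
tool_rot: [-180.0, -0.2, 91.3]
force: [0.2, -0.6, -1.2]
grip_width: 0.0253
grasp_force: 25.0
```

>>> apply_moves(moves=[[0.15, 0.05, 0, 0, 0, 0, 0], [0.35, 0.1, 0, 0, 0, 0, 0], [0.6, 0.16, 0, 0, 0, 0, 0], [0.733, 0.217, 0, 0, 0, 0, 0], [0.733, 0.217, 0, 0, 0, 0, 0], [0.733, 0.217, 0, 0, 0, 0, 0], [0.733, 0.217, 0.15, 0, 0, 0, 0], [0.733, 0.217, 0.15, 0, 0, 0, 0], [0.733, 0.217, 0.15, 0, 0, 0, 0]])

```text
time_s: 19.55
tool_pos: [0.573, 0.0025, 0.1812]
tool_rot: [-179.9, 0.0, 90.6]
force: [0.2, 0.3, -1.2]
grip_width: 0.0252
grasp_force: 25.0
```

Run:
```python
from h import *
viewer.read_camera("wrist");viewer.read_camera("wrist")
o=env.get_obs();print(o["time_s"],o["tool_pos"],o["tool_rot"],o["force"],o["grip_width"])
```

```text
19.65 [0.57430411 0.00352867 0.18277823] [1.79950442e+02 2.30208701e-02 9.06468210e+01] [ 0.25748359 -0.39993826 -1.28724545] 0.025692608838561143
```

>>> apply_moves(moves=[[0, 0, 0.1, 0, 0, 0, 0], [0, 0, 0.2, 0, 0, 0, 0], [0, 0, 0.28, 0, 0, 0, 0], [0, 0, 0.35, 0, 0, 0, 0], [0, 0, 0.4, 0, 0, 0, 0], [0, 0, 0.43, 0, 0, 0, 0], [0, 0, 0.445, 0, 0, 0, 0], [0, 0, 0.445, 0, 0, 0, 0]])

```text
time_s: 20.45
tool_pos: [0.574, 0.0046, 0.0929]
tool_rot: [-180.0, 0.0, 90.7]
force: [-0.5, 0.2, -2.1]
grip_width: 0.0254
grasp_force: 25.0
```

>>> apply_moves(moves=[[0, 0, 0.009, 0, 0, 0, 0], [0, 0, 0.009, 0, 0, 0, 0], [0, 0, 0.009, 0, 0, 0, 0.5], [0, 0, 0.009, 0, 0, 0, 0.5], [0, 0, 0.009, 0, 0, 0, 0.5], [0, 0, -0.1, 0, 0, 0, 0.5], [0, 0, -0.3, 0, 0, 0, 0.5], [0.1, 0, -0.5, 0, 0, 0, 0.5], [0.3, -0.05, -0.7, 0, 0, 0, 0.5], [0.5, -0.1, -0.7, 0, 0, 0, 0.5], [0.75, -0.2, -0.7, 0, 0, 0, 0.5], [0.75, -0.22, -0.7, 0, 0, 0, 0.5], [0.75, -0.22, -0.7, 0, 0, 0, 0.5]])

```text
time_s: 21.75
tool_pos: [0.5269, 0.1561, 0.2334]
tool_rot: [179.9, 0.0, 91.0]
force: [-0.3, -0.4, -0.8]
grip_width: 0.0436
grasp_force: 0.0
```

>>> apply_moves(moves=[[0.2, -0.05, 0, 0, 0, 0, 0.6], [0.4, -0.1, 0, 0, 0, 0, 0.6], [0.6, -0.15, 0, 0, 0, 0, 0.6], [0.77, -0.2, 0, 0, 0, 0, 0.6], [0.77, -0.2, 0, 0, 0, 0, 0.6], [0.77, -0.2, 0, 0, 0, 0, 0.6]])

```text
time_s: 22.35
tool_pos: [0.4868, 0.3065, 0.2324]
tool_rot: [-180.0, 0.1, 90.7]
force: [0.2, -0.8, 1.1]
grip_width: 0.0521
grasp_force: 0.0
```

Run:
```python
from h import *
o=env.get_obs();print(o["time_s"],o["tool_pos"],o["tool_rot"])
c=viewer.get_calibration("wrist");w=shot("wrist","w6");print(proj(c,[[.486,.387,.02]]))
for k in("small","medium","large"):
 for b in masks_of("wrist","bushing_"+k):
  p=on_plane(c,[b["location"]],.02)[0][:2]; print(k,b["location"],p.round(3),round(b["conf"],2),fit(c,b["pixels"],"small",list(p)))
s=shot("scene","s6")
c=viewer.get_calibration("scene")
for k in("medium","large"):
 for b in masks_of("scene","bushing_"+k):
  p=on_plane(c,[b["location"]],.098)[0][:2]; print("sc",k,b["location"],p.round(3),round(b["conf"],2),fit(c,b["pixels"],k,list(p),.078))
t=shot("top","t6")
out=np.zeros((480,800,3),np.uint8);out[:300,:400]=cv2.resize(w,(400,300));out[:,400:]=cv2.resize(t[100:220,205:305],(400,480),interpolation=cv2.INTER_CUBIC)
out[300:,:400]=cv2.resize(s[150:240,170:370],(400,180))
cv2.imwrite('pics/m6.png',out[...,::-1])
```

```text
22.35 [0.48682981 0.30652271 0.23244802] [-1.79982998e+02  5.03683000e-02  9.07174734e+01]
[[258.83374163  97.27681638]]
small [259.7, 93.3] [0.487 0.392] 0.78 (array([0.4854, 0.3925]), np.float64(0.95))
large [233.3, 271.9] [0.451 0.135] 0.57 (array([0.446 , 0.1229]), np.float64(0.44))
sc medium [260.0, 199.0] [0.571 0.012] 0.6 (array([0.5705, 0.0039]), np.float64(0.86))
sc large [242.3, 194.9] [ 0.584 -0.044] 0.8 (array([ 0.5725, -0.0458]), np.float64(0.89))
sc large [318.2, 205.5] [0.508 0.178] 0.78 (array([0.5025, 0.1696]), np.float64(0.85))
```

View pics/m6.png

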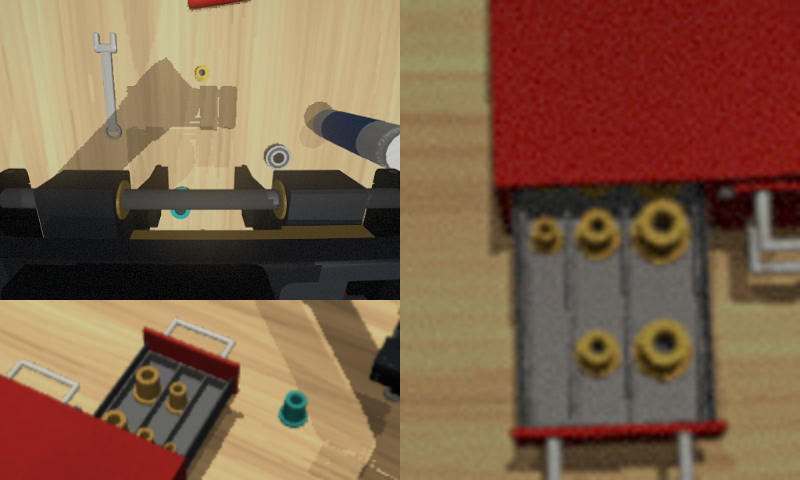

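The medium and large bushings stand in their lanes. The small one is at (259,93) in the wrist view.

>>> apply_moves(moves=[[0.2, 0, 0.1, 0, 0, 0, 0.55], [0.43, -0.002, 0.3, 0, 0, 0, 0.55], [0.43, -0.002, 0.55, 0, 0, 0, 0.55], [0.43, -0.002, 0.75, 0, 0, 0, 0.55], [0.43, -0.002, 0.8, 0, 0, 0, 0.55], [0.43, -0.002, 0.8, 0, 0, 0, 0.55], [0.43, -0.002, 0.8, 0, 0, 0, 0.55]])

```text
time_s: 23.45
tool_pos: [0.4859, 0.3943, 0.0754]
tool_rot: [179.8, -0.1, 90.7]
force: [0.7, -0.5, 1.0]
grip_width: 0.0478
grasp_force: 0.0
```

>>> apply_moves(moves=[[0, 0, 0.15, 0, 0, 0, 0.55], [0, 0, 0.25, 0, 0, 0, 0.55], [0, 0, 0.32, 0, 0, 0, 0.55], [0, 0, 0.32, 0, 0, 0, 0.55], [0, 0, 0.32, 0, 0, 0, 0], [0, 0, 0.32, 0, 0, 0, 0], [0, 0, 0.32, 0, 0, 0, 0], [0, 0, 0.32, 0, 0, 0, 0], [0, 0, 0.32, 0, 0, 0, 0], [0, 0, 0.32, 0, 0, 0, 0], [0, 0, 0.32, 0, 0, 0, 0]], grip_force=15)

```text
time_s: 24.55
tool_pos: [0.4849, 0.3937, 0.0094]
tool_rot: [179.9, -0.0, 90.7]
force: [-0.2, -0.2, 3.7]
grip_width: 0.0177
grasp_force: 15.0
```

>>> apply_moves(moves=[[0, 0, -0.1, 0, 0, 0, 0], [0, 0, -0.3, 0, 0, 0, 0], [0, 0, -0.55, 0, 0, 0, 0], [0, 0, -0.8, 0, 0, 0, 0], [0, 0, -1, 0, 0, 0, 0], [0, 0, -1, 0, 0, 0, 0]])

```text
time_s: 25.15
tool_pos: [0.486, 0.3964, 0.2152]
tool_rot: [179.6, -0.3, 90.8]
force: [1.0, 1.2, -0.4]
grip_width: 0.0174
grasp_force: 15.0
```

>>> apply_moves(moves=[[-0.2, 0.05, 0, 0, 0, 0, 0], [-0.4, 0.1, 0, 0, 0, 0, 0], [-0.65, 0.16, 0, 0, 0, 0, 0], [-0.868, 0.214, 0, 0, 0, 0, 0], [-0.868, 0.214, 0, 0, 0, 0, 0]])

```text
time_s: 25.65
tool_pos: [0.5323, 0.2104, 0.2067]
tool_rot: [-179.9, 0.4, 90.0]
force: [-0.1, -0.3, -0.7]
grip_width: 0.0174
grasp_force: 15.0
```

>>> apply_moves(moves=[[-0.2, 0.05, 0, 0, 0, 0, 0], [-0.4, 0.1, 0, 0, 0, 0, 0], [-0.65, 0.16, 0, 0, 0, 0, 0], [-0.868, 0.214, 0, 0, 0, 0, 0], [-0.868, 0.214, 0, 0, 0, 0, 0], [-0.868, 0.214, 0, 0, 0, 0, 0], [-0.868, 0.214, 0.15, 0, 0, 0, 0], [-0.868, 0.214, 0.15, 0, 0, 0, 0], [-0.868, 0.214, 0.15, 0, 0, 0, 0], [-0.868, 0.214, 0.15, 0, 0, 0, 0]])

```text
time_s: 26.65
tool_pos: [0.5748, 0.0487, 0.1799]
tool_rot: [179.9, -0.0, 90.8]
force: [0.1, 0.2, -0.5]
grip_width: 0.0173
grasp_force: 15.0
```

Run:
```python
from h import *
viewer.read_camera("wrist");viewer.read_camera("wrist")
o=env.get_obs();print(o["time_s"],o["tool_pos"],o["tool_rot"],o["force"],o["grip_width"])
```

```text
26.75 [0.57508572 0.04816711 0.18004755] [1.79906471e+02 3.83961835e-03 9.07966676e+01] [-0.24018825 -0.07335001 -0.57517935] 0.017439884696213905
```

>>> apply_moves(moves=[[-0.007, 0, 0.1, 0, 0, 0, 0], [-0.007, 0, 0.2, 0, 0, 0, 0], [-0.007, 0, 0.28, 0, 0, 0, 0], [-0.007, 0, 0.28, 0, 0, 0, 0], [-0.007, 0, 0.28, 0, 0, 0, 0]])

```text
time_s: 27.25
tool_pos: [0.5748, 0.0462, 0.1234]
tool_rot: [180.0, -0.0, 90.8]
force: [0.0, 0.2, -1.1]
grip_width: 0.0178
grasp_force: 15.0
```

>>> apply_moves(moves=[[0, 0, 0.06, 0, 0, 0, 0], [0, 0, 0.11, 0, 0, 0, 0], [0, 0, 0.15, 0, 0, 0, 0], [0, 0, 0.165, 0, 0, 0, 0], [0, 0, 0.165, 0, 0, 0, 0], [0, 0, 0.165, 0, 0, 0, 0]])

```text
time_s: 27.85
tool_pos: [0.5747, 0.0462, 0.0901]
tool_rot: [180.0, -0.0, 90.8]
force: [-0.6, -0.7, -0.5]
grip_width: 0.0174
grasp_force: 15.0
```

>>> apply_moves(moves=[[0, 0, 0.01, 0, 0, 0, 0], [0, 0, 0.01, 0, 0, 0, 0], [0, 0, 0.01, 0, 0, 0, 0.4], [0, 0, 0.01, 0, 0, 0, 0.4], [0, 0, 0.01, 0, 0, 0, 0.4], [0, 0, -0.1, 0, 0, 0, 0.4], [0, 0, -0.3, 0, 0, 0, 0.4], [0, 0, -0.5, 0, 0, 0, 0.4], [-0.2, 0, -0.7, 0, 0, 0, 0.4], [-0.45, 0, -0.7, 0, 0, 0, 0.4], [-0.7, 0, -0.7, 0, 0, 0, 0.4], [-0.7, 0, -0.7, 0, 0, 0, 0.4], [-0.7, 0, -0.7, 0, 0, 0, 0.4]])

```text
time_s: 29.15
tool_pos: [0.5762, -0.0965, 0.2297]
tool_rot: [-180.0, 0.0, 90.5]
force: [0.4, 0.8, 0.3]
grip_width: 0.0349
grasp_force: 0.0
```

Run:
```python
from h import *
o=env.get_obs();print(o["time_s"],o["tool_pos"],o["tool_rot"])
c=viewer.get_calibration("wrist");w=shot("wrist","w7")
for k in("small","medium"):
 for b in masks_of("wrist","bushing_"+k):
  p=on_plane(c,[b["location"]],.098)[0][:2]
  if p[0]<.61: print(k,b["location"],p.round(3),round(b["conf"],2),fit(c,b["pixels"],k,list(p),.078))
cv2.imwrite('pics/w7z.png',cv2.resize(w[0:250,130:460],None,fx=1.5,fy=1.5)[...,::-1])
for b in boxes_of("wrist","drawer_handle")[:1]: print(b,on_plane(c,[b["location"]],.13))
```

```text
29.15 [ 0.57615707 -0.0965247   0.22969236] [-1.79978207e+02  3.66852182e-03  9.04675728e+01]
small [255.7, 32.8] [0.572 0.041] 0.7 (array([0.5729, 0.0442]), np.float64(0.94))
medium [254.5, 71.4] [0.571 0.007] 0.65 (array([0.5727, 0.0064]), np.float64(0.95))
{'location': [291.0, 83.4], 'conf': 0.56} [[ 0.60314106 -0.00614101  0.13      ]]
```

View pics/w7z.png

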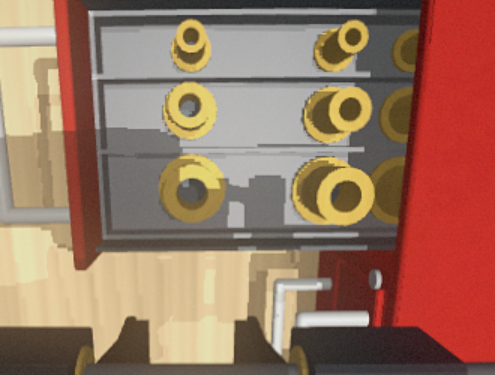

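All three stand upright in their lanes (crop column ≈190, rows 45, 110 and 190). Next I'll re-grip the bar to shut the drawer.

>>> apply_moves(moves=[[0.1, -0.15, 0, 0, 0, 0, 0.4], [0.25, -0.35, 0, 0, 0, 0, 0.4], [0.42, -0.564, 0, 0, 0, 0, 0.4], [0.42, -0.564, 0, 0, 0, 0, 0.4], [0.42, -0.564, 0, 0, 0, 0, 0.4], [0.42, -0.564, 0, 0, 0, 0, 0.4]])

```text
time_s: 29.95
tool_pos: [0.4633, -0.0115, 0.2302]
tool_rot: [179.9, 0.0, 90.8]
force: [1.3, 0.5, 0.8]
grip_width: 0.0349
grasp_force: 0.0
```

Run:
```python
from h import *
viewer.read_camera("wrist")
o=env.get_obs();print(o["time_s"],o["tool_pos"],o["tool_rot"])
c=viewer.get_calibration("wrist");w=shot("wrist","w8")
print(proj(c,[[.4615,.042,.13],[.4615,-.0085,.13]]))
cv2.imwrite('pics/w8z.png',cv2.resize(w[100:300,150:400],None,fx=1.6,fy=1.6)[...,::-1])
```

```text
30.0 [ 0.46338941 -0.01183214  0.23005775] [ 1.79965978e+02 -2.41000388e-02  9.07465970e+01]
[[257.75292159 125.56777601]
 [257.02590878 179.41936366]]
```

View pics/w8z.png

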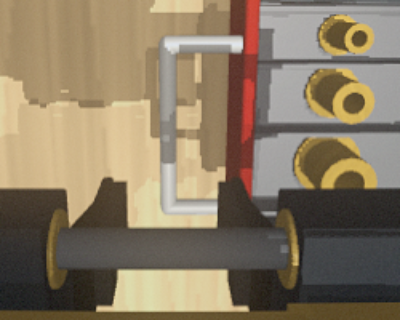

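The bar sits at crop column 168 (x ≈ 0.460), between the fingers.

>>> apply_moves(moves=[[0, -0.017, 0.15, 0, 0, 0, 0.4], [0, -0.017, 0.35, 0, 0, 0, 0.4], [0, -0.017, 0.5, 0, 0, 0, 0.4], [0, -0.017, 0.585, 0, 0, 0, 0.4], [0, -0.017, 0.585, 0, 0, 0, 0.4], [0, -0.017, 0.585, 0, 0, 0, 0], [0, -0.017, 0.585, 0, 0, 0, 0], [0, -0.017, 0.585, 0, 0, 0, 0], [0, -0.017, 0.585, 0, 0, 0, 0], [0, -0.017, 0.585, 0, 0, 0, 0], [0, -0.017, 0.585, 0, 0, 0, 0]], grip_force=15)

```text
time_s: 31.15
tool_pos: [0.4601, -0.0117, 0.1138]
tool_rot: [179.9, 0.0, 90.7]
force: [0.7, 0.4, 4.1]
grip_width: 0.0095
grasp_force: 15.0
```

>>> apply_moves(moves=[[0, 0.01, 0, 0, 0, 0, 0], [0, 0.04, 0, 0, 0, 0, 0], [0, 0.08, 0, 0, 0, 0, 0], [0, 0.13, 0, 0, 0, 0, 0], [0, 0.19, 0, 0, 0, 0, 0], [0, 0.25, 0, 0, 0, 0, 0], [0, 0.32, 0, 0, 0, 0, 0], [0, 0.39, 0, 0, 0, 0, 0], [0, 0.46, 0, 0, 0, 0, 0], [0, 0.53, 0, 0, 0, 0, 0], [0, 0.6, 0, 0, 0, 0, 0], [0, 0.66, 0, 0, 0, 0, 0], [0, 0.72, 0, 0, 0, 0, 0], [0, 0.77, 0, 0, 0, 0, 0], [0, 0.81, 0, 0, 0, 0, 0], [0, 0.84, 0, 0, 0, 0, 0], [0, 0.86, 0, 0, 0, 0, 0], [0, 0.87, 0, 0, 0, 0, 0], [0, 0.87, 0, 0, 0, 0, 0]])

```text
time_s: 33.05
tool_pos: [0.6339, -0.0085, 0.1139]
tool_rot: [179.9, -0.0, 90.8]
force: [0.2, 1.7, 5.2]
grip_width: 0.0093
grasp_force: 15.0
```

>>> apply_moves(moves=[[0, 0.01, 0, 0, 0, 0, 0], [0, 0.02, 0, 0, 0, 0, 0], [0, 0.03, 0, 0, 0, 0, 0], [0, 0.04, 0, 0, 0, 0, 0], [0, 0.05, 0, 0, 0, 0, 0], [0, 0.06, 0, 0, 0, 0, 0], [0, 0.06, 0, 0, 0, 0, 0], [0, 0.06, 0, 0, 0, 0, 0]])

```text
time_s: 33.85
tool_pos: [0.6456, -0.0083, 0.1139]
tool_rot: [179.9, -0.0, 90.8]
force: [-0.1, 0.8, 4.9]
grip_width: 0.0093
grasp_force: 15.0
```

>>> apply_moves(moves=[[0, 0.005, 0, 0, 0, 0, 0], [0, 0.01, 0, 0, 0, 0, 0], [0, 0.01, 0, 0, 0, 0, 0]])

```text
time_s: 34.15
tool_pos: [0.6472, -0.0083, 0.1139]
tool_rot: [180.0, -0.0, 90.8]
force: [-1.1, 1.3, 5.5]
grip_width: 0.009
grasp_force: 15.0
```

>>> apply_moves(moves=[[0, 0.005, 0, 0, 0, 0, 0], [0, 0.01, 0, 0, 0, 0, 0], [0, 0.01, 0, 0, 0, 0, 0]])

```text
time_s: 34.45
tool_pos: [0.6472, -0.0083, 0.1139]
tool_rot: [-179.7, 0.0, 90.8]
force: [-6.8, 0.4, 9.4]
grip_width: 0.009
grasp_force: 15.0
```

>>> apply_moves(moves=[[0, 0.005, 0, 0, 0, 0, 0], [0, 0.01, 0, 0, 0, 0, 0], [0, 0.01, 0, 0, 0, 0, 0]])

```text
time_s: 34.75
tool_pos: [0.6472, -0.0083, 0.1138]
tool_rot: [-179.5, 0.1, 90.8]
force: [-12.7, 0.8, 13.3]
grip_width: 0.0094
grasp_force: 15.0
```

>>> apply_moves(moves=[[0, -0.013, 0, 0, 0, 0, 0], [0, -0.013, 0, 0, 0, 0, 0.4], [0, -0.013, 0, 0, 0, 0, 0.4], [0, -0.013, 0, 0, 0, 0, 0.4], [0, -0.013, 0, 0, 0, 0, 0.4], [0, -0.013, -0.15, 0, 0, 0, 0.4], [0, -0.013, -0.35, 0, 0, 0, 0.4], [0, -0.013, -0.6, 0, 0, 0, 0.4], [0, -0.013, -0.6, 0, 0, 0, 0.4], [0, -0.4, -0.6, 0, 0, 0, 0.4], [0, -0.8, -0.6, 0, 0, 0, 0.4], [0, -0.8, -0.6, 0, 0, 0, 0.4], [0, -0.8, -0.6, 0, 0, 0, 0.4]])

```text
time_s: 36.05
tool_pos: [0.4858, -0.0114, 0.2317]
tool_rot: [-179.8, 0.3, 90.7]
force: [0.4, -0.9, -0.1]
grip_width: 0.0348
grasp_force: 0.0
```

Run:
```python
from h import *
o=env.get_obs();print(o["time_s"],o["tool_pos"],o["force"])
w=shot("wrist","w9");t=shot("top","t9");s=shot("scene","s9")
out=np.zeros((520,800,3),np.uint8);out[:,:400]=cv2.resize(t[60:190,218:318],(400,520),interpolation=cv2.INTER_CUBIC);out[:300,400:]=cv2.resize(w,(400,300));out[300:,400:]=cv2.resize(s[100:284,140:450],(400,220))
cv2.imwrite('pics/m9.png',out[...,::-1])
```

```text
36.05 [ 0.48582283 -0.01143961  0.23170595] [ 0.39239739 -0.86441712 -0.13452069]
```

View pics/m9.png

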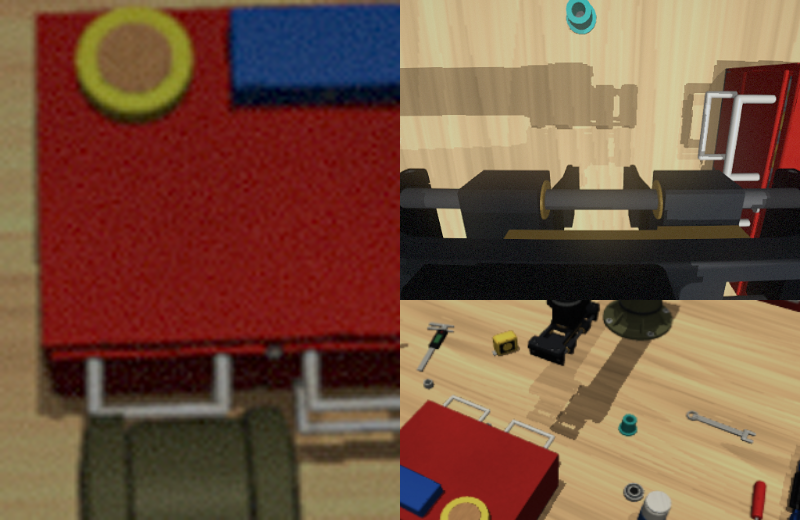

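The drawer is flush with its neighbour, with no gap, and the bystanders are in place.

```bash
python3 -c "
from h import *
print(env.sign_off())"
```

```text
the job is handed in; nothing more can be done
None
```

All three bushings stand upright in their lanes, the drawer is pushed fully shut against its stop, nothing else on the bench was touched, and the job is handed in at about 36 s; the judge's verdict was not shown.

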